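# Close up the label rewinder after a belt change and return the tools to the foam tray

## Robot

A 7-joint arm with a two-finger parallel gripper is mounted at the origin on the work surface. World frame = base frame: x ahead of the robot, y to its left, z up, the work surface at z = 0. Lengths are in m, angles in degrees, forces in N, time in s.
With the tool pointing down it reaches from about 0.425 to 0.825 m from the base axis. Payload 3.6 kg.
Tool frame: the origin (TCP) lies midway between the tips of the shut fingers; the grasp point (between the pads) lies 19 mm behind it (arm.tcp_to_grasp is the distance from the TCP to the grasp point, in m); z points along the fingers, x is the direction in which the jaws open and shut, and the axes are right-handed (so a half turn about z gives the same grasp; the last joint's range is limited). The gripper opens to 85 mm and grips with 20 to 120 N. Pads are 22 mm wide; open, the fingers measure 114 mm over their backs; the gripper's body (76 mm by 85 mm) begins 54 mm behind the grasp point. The pads swing forward as they close: fully open they stand 13 mm farther back than shut.
Start: joints at [-67.81, 35.231, -0.722, 81.555, 0.464, 63.22, -2.315], TCP at [0.261, 0.595, 0.231] pointing down, gripper open.
Joint ranges: [-178.69, 178.69], [-17.37, 117.87], [-77.05, 75.6], [15.02, 138.74], [-78.02, 258.01], [0.78, 113.62], [-162.83, 162.83]. Speed limits (degrees/s): [159.86, 159.86, 180, 180, 180, 180, 180].

## Interface

Orientations are given as a 3x3 rotation matrix whose columns are the frame's x, y, z axes.
In Python, from rig import sensors, optics, arm gives the robot as it stands.
- The arm moves only by the shell command python3 -m pendant 'ROWS' [OPENING] [FORCE]. ROWS is JSON, a list that holds one entry, the list of rows, each a list of 4 numbers: the shift along the tool's x, y, z in m, then the turn about the tool's z in degrees. A call has exactly 8 rows; each row is the pose to reach, as a shift and turn from the pose commanded when the call began, along the tool's axes at that moment; what a row does not reach only later rows make up. A row lasts 1/8 s, in which the tool goes at most 62.5 mm and 10.7 degrees, less where a joint would pass 70% of its speed; a pose out of reach is approached as far as the arm can. A call with a gripper value outside its range is refused whole. OPENING is the closure, from 0 (fully open) to 1 (shut), set as the call begins (- or left out, the last holds). The fingers move at their own pace and stop on an object; FORCE is the grip in N (left out, the last holds). Time passes only in rows, so rows that repeat a pose let the fingers close, or fill a call up. It gives the time, the measured TCP pose, the force and the opening at its end, in the units of the state.
- sensors.observe(): the state, without advancing time (a new reading comes with each control period).
- optics.capture(name): name is "scene" or "top"; returns a dict with "frame" (480x640x3 uint8, blue, green, red), "fx", "fy", "cx", "cy" (pixels), "T" (4x4, takes a point from camera to world coordinates). Camera axes: x right, y up, looking along -z (the intrinsics and any distortion apply to the point x, -y, -z); pixel columns grow to the right and rows downward; lengths in m; the calibration is good to about 2 mm. A picture is of the moment at which its call begins. There is no depth.
- arm.job_done(): hands the job in, once; it reports no verdict.
The state is a dict: "t": time; "qpos": joint angles; "qvel": joint speeds; "joint_torque": joint torques, N m; "position": TCP position; "orientation": TCP orientation; "force": force on the tool from outside, world axes, zero at the start; "moment": the same for the moment, N m; "gripper_width": finger opening in m.
Only numpy, scipy, OpenCV 4.12 (cv2) and the standard library are available. Lean on these libraries where they do the work, as an engineer would, in place of code of your own. Each camera call takes 0.05 s, during which the arm holds its last target. There are 200 camera calls.

## Task

The belt change on the label rewinder is finished: lower its drive cover over the two locating pins until it lies flush, and press every tool lying on the desk (scissors, pliers, dial gauge, cutter; some may be missing) fully down into its own cut-out in the foam tray. Only when the cover is on and every tool is home, turn the rewinder's red main switch clockwise to its stop, and then test it by pushing the green jog button right down and letting go. Leave the other things on the desk where they are.

Things in the scene. Friction and masses are not known exactly. Their poses are not given: they have to be found in the camera images.
- scissors_mid (a point): scissors with two orange loops and steel blades lying flat and closed, 132 x 58 x 11 mm, 0.06-0.13 kg: loops from x -62 to -14 mm (58 wide), shank from -14 to 14 mm (20 wide, grip here across y), blades to x = 70 mm (14 wide). The point lies on its centre line where the fingers should take it, half-way up; x points to its tip, z up. It may be absent.
- pliers_mid (a point): pliers with two spread red handles and a steel head lying flat, 125 x 47 x 13 mm, 0.1-0.21 kg: handles from x -73 to -10 mm (47 wide over their ends), joint from -12 to 14 mm (22 wide, grip here across y), jaws to x = 52 mm (16 wide). The point lies on its centre line where the fingers should take it, half-way up; x points to its tip, z up. It may be absent.
- gauge_mid (a point): dial thickness gauge lying face up, 117 x 46 x 14 mm, 0.1-0.2 kg: steel dial with white face 46 mm across centred at x = -34 mm, blue frame from x -16 to 36 mm (22 wide, grip here across y; the frame is widened on the -y side from x = 26 mm on), forked measuring mouth to x = 60 mm, from y -20 to 11 mm. The point lies on its centre line where the fingers should take it, half-way up; x points to its tip, z up. It may be absent.
- cutter_mid (a point): yellow safety cutter lying flat, 125 x 35 x 14 mm, 0.056-0.11 kg: straight body from x -65 to 60 mm (22 wide, grip across y), with a guard on its -y side at the front (x 34 to 60 mm, out to y = -24 mm). The point lies on its centre line where the fingers should take it, half-way up; x points to its tip, z up. It may be absent.
- pocket_scissors (a point): where scissors_mid lies when the scissors is fully down in its cut-out, with the axes the tool then has (x towards the tip, z up; the tray's own). The pocket floor, on which the tool's underside then rests, is 5.5 mm below this point; the foam's top 4.5 mm above it. Springy foam at both ends grips the tool after the first 4 mm of depth: push it down the last 6 mm with about 3 to 10 N; then it stays
- pocket_pliers (a point): where pliers_mid lies when the pliers is fully down in its cut-out, with the axes the tool then has (x towards the tip, z up; the tray's own). The pocket floor, on which the tool's underside then rests, is 6.5 mm below this point; the foam's top 3.5 mm above it. Springy foam at both ends grips the tool after the first 4 mm of depth: push it down the last 6 mm with about 3 to 10 N; then it stays
- pocket_gauge (a point): where gauge_mid lies when the gauge is fully down in its cut-out, with the axes the tool then has (x towards the tip, z up; the tray's own). The pocket floor, on which the tool's underside then rests, is 7 mm below this point; the foam's top 3 mm above it. Springy foam at both ends grips the tool after the first 4 mm of depth: push it down the last 6 mm with about 3 to 10 N; then it stays
- pocket_cutter (a point): where cutter_mid lies when the cutter is fully down in its cut-out, with the axes the tool then has (x towards the tip, z up; the tray's own). The pocket floor, on which the tool's underside then rests, is 7 mm below this point; the foam's top 3 mm above it. Springy foam at both ends grips the tool after the first 4 mm of depth: push it down the last 6 mm with about 3 to 10 N; then it stays
- tray: fixed tool tray, 178 x 278 mm (x, y), dark foam over yellow; origin under its centre on the desk. Foam top at z = 34 mm, rim 35 mm. Four cut-outs side by side along y (scissors 85, pliers 22, gauge -35, cutter -81 mm; tips to +x), floors at z = 24 mm, each with its tool's outline and 2 to 3 mm to spare all round: only one way round fits
- trough (a point): middle of the finger trough that runs across all four cut-outs: 40 mm wide along the tray's x, 254 mm long along y, floor (this point) 19 mm above the desk, 5 mm below the pocket floors. Fingers holding a tool at its point go down into it; neighbours leave room to open them there by about 10 mm a side
- cover_grip (a point): centre of the black bar handle of the drive cover, a blue metal plate 130 x 90 x 5 mm of 0.2-0.4 kg. x along the handle and the plate's long side, z up. Bar 70 (x) x 12 (y) x 10 mm high; this point is 32 mm above the plate's underside, 22 mm free under the bar. Two 11 mm holes at x = -52 and +52 mm on the centre line; it may go on either way round
- cover_seat (a point): centre of the drive opening in the top face of the rewinder's grey base, level with that face, 70 mm above the desk; x along the seat's long side. Two upright steel pins, 8 mm thick, 17 mm high with tapered tips, at x = -52 and +52 mm. When the cover lies flush on this face its handle bar's centre is 32 mm above this point
- rewinder: label rewinder, fixed; origin under its base on the desk. Grey base from x -120 to 120, y -90 to 130 mm, 70 mm high, with the cover's seat at (35, -20) main switch at (-80, -20), jog button at (-80, 45) mm. At y = 130 to 144 mm stands a panel 205 mm high, with the label roll and black star flanges beyond it to y = 250 mm
- main_switch (a joint): the rewinder's red rotary main switch: 0 = off (as at the start), 1.57 rad = on, at its stop; grows clockwise seen from above; stays where it is left; turning takes about 0.05 N m
- jog_button (a joint): the rewinder's green spring jog button: 0 = free, 6 mm (0.006) = fully down, pressed straight down with about 5 N; comes back when let go
- jog_button_top (a point): centre of the top of the green jog button, 28 mm across, on the rewinder's base beside the main switch; z up
- main_switch_grip (a point): centre of the red grip bar of the main switch, on its turning axis: bar 42 mm long (along this point's x, which turns with the switch), 14 mm wide; its top is 7 mm above this point and it is free to grasp down to 20 mm below this point. The point is 37 mm above the base's top face
- label_roll: bystander: white label roll standing on its flat side, 110 mm across, 70 mm high; origin under its centre
- star_flange: bystander: black four-armed flange lying flat, 130 mm across its arms, 18 mm high at the hub; origin under its centre
- packing_tape: bystander: amber roll of packing tape lying flat, 100 mm across, 48 mm high; origin under its centre
- mug: bystander: blue mug, 82 mm across, 95 mm high; origin under its centre
- screw_dish: bystander: small steel dish, 60 mm across, 22 mm high; origin under its centre
- card_core: bystander: short brown cardboard tube standing up, 40 mm across, 50 mm high; origin under its centre
- blade_box: bystander: white and orange box of spare blades, 62 x 40 x 20 mm; origin under its centre
There are look-alikes about, which are no part of the job. What is shaped like the part that bears scissors_mid but turquoise or yellow is not meant.

How it is judged (in metres and radians):
On the way, in this order (a step that is already met when the one before it is completed fails the run):
1. the drive cover lies flush over its pins and every tool present is fully down in its own cut-out (horizontal distance between cover_grip and cover_seat below 0.004 m and z of cover_grip in the frame of cover_seat below 0.0345 m and angle between the x axis of cover_grip and the x axis of cover_seat, either way round below 0.06 rad and angle between cover_grip's own z axis and vertical below 0.04 rad and horizontal distance between scissors_mid and pocket_scissors below 0.004 m and z of scissors_mid in the frame of pocket_scissors between -0.004 and 0.0025 m and angle between the x axis of scissors_mid and the x axis of pocket_scissors, either way round below 0.08 rad and angle between each of scissors_mid, pliers_mid, gauge_mid, cutter_mid's own z axis and vertical below 0.06 rad and horizontal distance between pliers_mid and pocket_pliers below 0.004 m and z of pliers_mid in the frame of pocket_pliers between -0.004 and 0.0025 m and angle between the x axis of pliers_mid and the x axis of pocket_pliers, either way round below 0.08 rad and horizontal distance between gauge_mid and pocket_gauge below 0.004 m and z of gauge_mid in the frame of pocket_gauge between -0.004 and 0.0025 m and angle between the x axis of gauge_mid and the x axis of pocket_gauge, either way round below 0.08 rad and horizontal distance between cutter_mid and pocket_cutter below 0.004 m and z of cutter_mid in the frame of pocket_cutter between -0.004 and 0.0025 m and angle between the x axis of cutter_mid and the x axis of pocket_cutter, either way round below 0.08 rad), for 0.3 s.
2. then the main switch is turned on (value of joint main_switch above 1.3 rad), for 0.2 s.
3. then the jog button is pushed down (value of joint jog_button above 0.004 m), for 0.05 s.
At the end, for the whole second after the job is handed in: the cover lies flat on its seat over both pins (within 4 mm sideways, 2.5 mm in height, 0.06 rad); every tool present lies fully down in its own cut-out (within 4 mm sideways, 2.5 mm in height, 0.08 rad, not tilted over 0.06 rad); the main switch is turned past 1.3 rad; the jog button is let go (all of step 1 and value of joint main_switch above 1.3 rad and value of joint jog_button below 0.002 m); the robot touches nothing.
It fails at once if another thing on the desk is moved more than 4 cm (distance of any of label_roll, star_flange, packing_tape, mug, screw_dish, card_core, blade_box from where it was at the start of the episode above 0.04 m).
Of scissors, pliers, gauge, cutter only 3 to 4 are there at a start; the rules pass over those that are not, and their reading is None.
At some moment in a run one of scissors, pliers, gauge, cutter, cover may be knocked a few centimetres aside while the robot is not near it.
Once in a run the grip may slacken for a moment while it holds something.
It also fails if it takes over 210 s, if anything falls off the work surface, if the arm or the gripper's body presses on something with over 40 N, if the wrist force passes 120 N, or if a joint passes its speed limit or range.

## Working session

There is one attempt and no reset: what is moved stays moved. The work goes in short steps, Python scripts to look and compute and a shell command to move; the robot and the scene stay as the last step left them, time stands still between calls to the robot, and variables do not carry over. Pictures are saved under pics/ and viewed, about 12 in all and at most 16, crops included, and the job is handed in when it is done.

```bash
ls; mkdir -p pics
python3 - <<'E'
from rig import sensors, optics, arm
import cv2,numpy as np
np.set_printoptions(precision=4,suppress=True)
for n in("scene","top"):
    c=optics.capture(n); cv2.imwrite(f"pics/{n}0.png",c["frame"]); print({k:v for k,v in c.items() if k!="frame"})
s=sensors.observe(); print(s); print(arm.tcp_to_grasp)
E
```

```text
pics
{'fx': 462.08053901120945, 'fy': 462.08053901120945, 'cx': 321.09643217759884, 'cy': 239.72924031680634, 'T': array([[ 0.8521, -0.3273,  0.4084,  0.9503],
       [ 0.5233,  0.5324, -0.6653, -0.7958],
       [ 0.0004,  0.7807,  0.6249,  0.7331],
       [ 0.    ,  0.    ,  0.    ,  1.    ]])}
{'fx': 592.9416854071357, 'fy': 592.9416854071357, 'cx': 313.808620125926, 'cy': 240.47726234073457, 'T': array([[ 0.0116,  0.9882, -0.1526,  0.3138],
       [-0.9996,  0.0156,  0.0248, -0.1005],
       [ 0.0269,  0.1523,  0.988 ,  1.479 ],
       [ 0.    ,  0.    ,  0.    ,  1.    ]])}
{'t': 0.1, 'qpos': array([-67.8096,  35.2854,  -0.7224,  81.6329,   0.4637,  63.2194,
        -2.3149]), 'qvel': array([-0.0017, -0.0998,  0.1031, -0.2466,  0.0931, -0.052 , -0.007 ]), 'joint_torque': array([  0.0018, -47.0383,   0.2609, -17.1573,   0.0102,   0.0059,
        -0.    ]), 'position': array([0.2611, 0.5945, 0.2302]), 'orientation': array([[ 0.402 ,  0.9156, -0.0009],
       [ 0.9156, -0.402 , -0.0022],
       [-0.0024,  0.    , -1.    ]]), 'force': array([-0.7103, -0.5102, -0.2957]), 'moment': array([-0.0395,  0.0003, -0.0324]), 'gripper_width': 0.08549272890090202}
0.0187
```

View pics/top0.png

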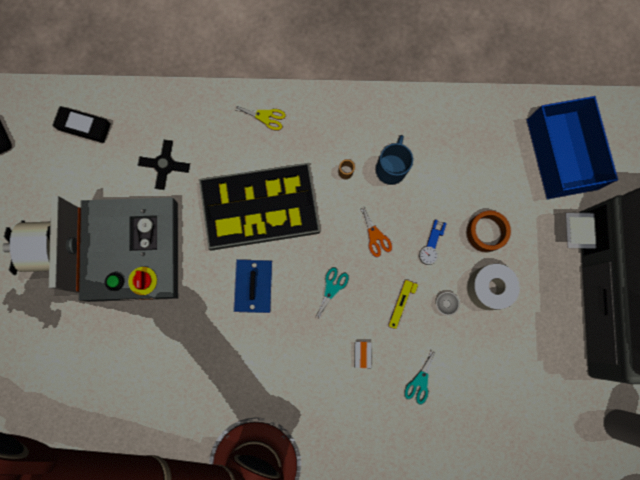

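View pics/scene0.png

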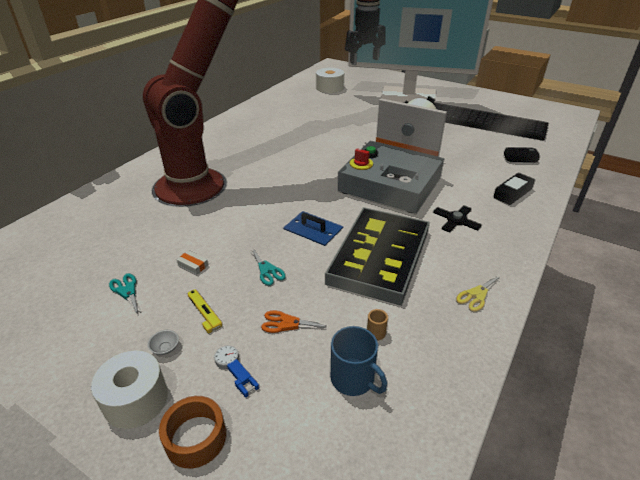

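```bash
cat > h.py <<'E'
from rig import sensors, optics, arm
import cv2,numpy as np
np.set_printoptions(precision=4,suppress=True)
def cap(n,save=None):
    c=optics.capture(n)
    if save: cv2.imwrite(f"pics/{save}.png",c["frame"])
    return c
def bp(c,uv,z):
    "pixel -> world point at height z"
    uv=np.atleast_2d(np.array(uv,float)); T=c["T"]
    d=np.c_[(uv[:,0]-c["cx"])/c["fx"],-(uv[:,1]-c["cy"])/c["fy"],-np.ones(len(uv))]@T[:3,:3].T
    o=T[:3,3]; return o+d*((z-o[2])/d[:,2])[:,None]
def pj(c,P):
    P=np.atleast_2d(np.array(P,float)); T=c["T"]; q=(P-T[:3,3])@T[:3,:3]
    return np.c_[c["cx"]+c["fx"]*q[:,0]/-q[:,2], c["cy"]-c["fy"]*q[:,1]/-q[:,2]]
def crop(c,x0,y0,x1,y1,k,name):
    cv2.imwrite(f"pics/{name}.png",cv2.resize(c["frame"][y0:y1,x0:x1],None,fx=k,fy=k,interpolation=cv2.INTER_CUBIC))
def go(p,yaw=None,tcp=True):
    """shift in tool axes & turn to bring TCP to p, tool x to world yaw (deg, mod 180)"""
    s=sensors.observe(); R=s["orientation"]; d=R.T@(np.array(p)-s["position"])
    cy=np.degrees(np.arctan2(R[1,0],R[0,0])); t=0
    if yaw is not None: t=-((yaw-cy+90)%180-90)   # tool z down: turn sign flips
    print("shift",np.round(d,4),"turn",round(t,1),"| cur",s["position"],"yaw",round(cy,1),"q7",round(s["qpos"][6],1),"t",s["t"])
E
python3 - <<'E'
from h import *
c=cap("top")
crop(c,70,150,330,320,3,"a1"); crop(c,310,190,460,340,4,"a2")
E
```

```text
(no output)
```

View pics/a1.png

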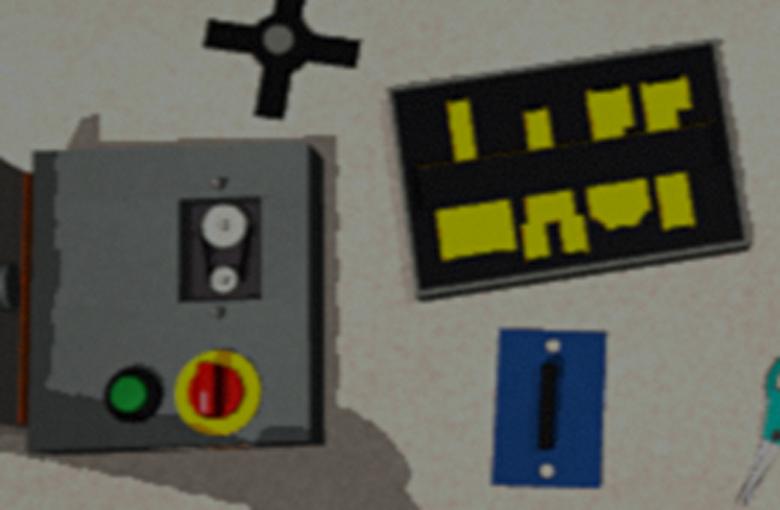

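View pics/a2.png

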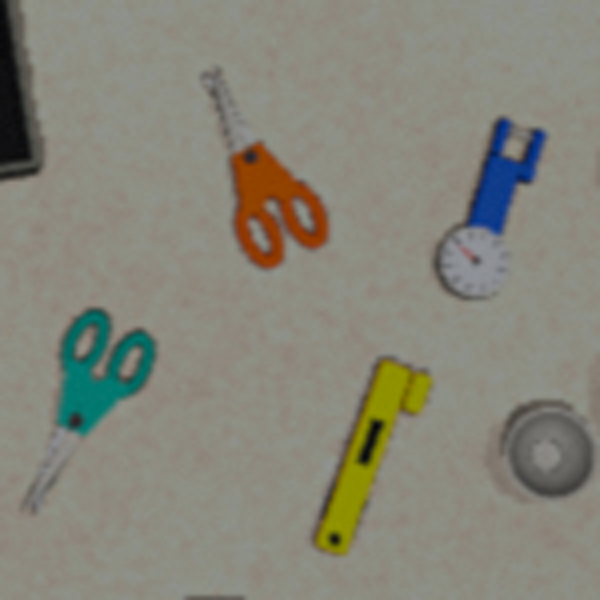

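```bash
cat >> h.py <<'E'
CR=lambda x0,x1,y0,y1:[(x0,y0),(x1,y0),(x1,y1),(x0,y1)]
circ=lambda x,y,r:[(x+r*np.cos(a),y+r*np.sin(a)) for a in np.linspace(0,6.28,24)]
M={ # convex parts, mm
"cutter":([CR(-65,60,-11,11),CR(36,60,-24,-14)],0,14),
"gauge":([circ(-34,0,23),CR(-16,36,-11,11),CR(26,36,-20,11),CR(36,60,-20,-11),CR(36,60,3,11)],0,14),
"cover":([CR(-65,65,-45,45)],0,5)}
def mask(c,name,box):
    h=cv2.cvtColor(c["frame"],cv2.COLOR_BGR2HSV); x0,y0,x1,y1=box
    r={"cutter":[(22,120,60,35,255,255)],"gauge":[(100,110,40,125,255,255)],"cover":[(95,90,20,125,255,255)],"scissors":[(3,150,60,18,255,255)]}[name]
    m=sum(cv2.inRange(h,a[:3],a[3:])for a in r)
    k=np.zeros_like(m);k[y0:y1,x0:x1]=m[y0:y1,x0:x1]; return k
def render(c,name,p,S=4,parts=None,z=0):
    parts_,z0,z1=M[name]; im=np.zeros((480*S,640*S),np.uint8); ca,sa=np.cos(p[2]),np.sin(p[2])
    for q in (parts or parts_):
        q=np.array(q)/1e3; w=q@np.array([[ca,sa],[-sa,ca]])+p[:2]
        P=np.vstack([np.c_[w,np.full(len(w),z+zz/1e3)] for zz in(z0,z1)])
        uv=((pj(c,P)+.5)*S-.5)
        cv2.fillConvexPoly(im,cv2.convexHull(np.round(uv*16).astype(np.int32)),255,shift=4)
    return cv2.resize(im,(640,480),interpolation=cv2.INTER_AREA)/255.
from scipy.optimize import minimize
def fit(c,name,box,p0,parts=None,m=None):
    m=(mask(c,name,box)>0).astype(float) if m is None else m
    f=lambda v:np.abs(render(c,name,[v[0]/1e3,v[1]/1e3,v[2]/100],parts=parts)-m).sum()
    x0=np.array([p0[0]*1e3,p0[1]*1e3,p0[2]*100])
    r=minimize(f,x0,method="Nelder-Mead",options=dict(initial_simplex=[x0,x0+[6,0,0],x0+[0,6,0],x0+[0,0,8]],xatol=.1,fatol=.1))
    v=r.x; print(name,"xy",v[:2]/1e3,"yaw",round(np.degrees(v[2]/100),2),"cost",round(r.fun,1),"area",m.sum()); return np.array([v[0]/1e3,v[1]/1e3,v[2]/100])
E
python3 - <<'E'
from h import *
c=cap("top")
a1=lambda u,v:((u+.5)/3+70-.5,(v+.5)/3+150-.5)
a2=lambda u,v:((u+.5)/4+310-.5,(v+.5)/4+190-.5)
print("tray rim",bp(c,[a1(392,90),a1(717,42),a1(747,241),a1(418,291)],.035))
print("pins",bp(c,[a1(221,182),a1(220,312)],.085))
print("switch",bp(c,[a1(216,390)],.11),"btn",bp(c,[a1(129,395)],.085))
print("base corners",bp(c,[a1(33,150),a1(308,141),a1(312,440),a1(30,440)],.07))
for n,u,b in(("cutter",(365,455),(380,270,425,335)),("gauge",(490,200),(415,215,455,270)),):
    p=bp(c,[a2(*u)],.01)[0]; 
    yaw=np.radians(-15) 
    fit(c,n,b,[p[0],p[1],yaw],m=None if n!="gauge" else None, parts=None if n=="cutter" else M[n][0][1:])
p=bp(c,[a1(549,407)],.005)[0]; fit(c,"cover",(225,250,280,320),[p[0],p[1],0])
print("cover holes",bp(c,[a1(553,346),a1(546,471)],.005))
m=mask(c,"scissors",(350,200,400,265)); ys,xs=np.nonzero(m); print("sc area",len(xs))
W=bp(c,np.c_[xs,ys],.009)[:,:2]; tip=bp(c,[a2(207,68)],.005)[0,:2]; cen=W.mean(0); ax=(tip-cen)/np.linalg.norm(tip-cen)
t=(W-tip)@ax; n=(W-tip)@[-ax[1],ax[0]]
print("cen",cen,"tip",tip,"yaw",np.degrees(np.arctan2(ax[1],ax[0])),"ext",np.sort(t)[[0,3,-3,-1]],"lat",n.min(),n.max())
print("screw",bp(c,[a2(250,157)],.01))
E
```

```text
tray rim [[ 0.6856  0.1477  0.035 ]
 [ 0.732  -0.1217  0.035 ]
 [ 0.5632 -0.1486  0.035 ]
 [ 0.5174  0.1197  0.035 ]]
pins [[0.5953 0.271  0.085 ]
 [0.4914 0.2661 0.085 ]]
switch [[0.428  0.2592 0.11  ]] btn [[0.4253 0.3327 0.085 ]]
base corners [[0.6219 0.426  0.07  ]
 [0.6332 0.2073 0.07  ]
 [0.3931 0.1927 0.07  ]
 [0.3902 0.4119 0.07  ]]
cutter xy [ 0.387 -0.355] yaw -19.49 cost 102.8 area 464.0
gauge xy [ 0.5408 -0.4355] yaw -18.47 cost 86.7 area 227.0
cover xy [0.4262 0.0128] yaw -1.29 cost 241.1 area 1694.0
cover holes [[0.4772 0.0108 0.005 ]
 [0.3739 0.0138 0.005 ]]
sc area 358
cen [ 0.5423 -0.2981] tip [ 0.6305 -0.2576] yaw 24.668867998366558 ext [-0.1322 -0.1309 -0.0588 -0.0578] lat -0.02742052890865805 0.02749405418792529
screw [[ 0.5726 -0.2843  0.01  ]]
```

Run:
```python
from h import *
go([.45,.35,.30],88.5); go([.44,.12,.28],88.5); go([.427,.0125,.16],88.5)
```

```text
shift [-0.1483  0.2713 -0.0692] turn -22.2 | cur [0.2611 0.5947 0.2306] yaw 66.3 q7 -2.3 t 0.2
shift [-0.3629  0.3546 -0.0489] turn -22.2 | cur [0.2611 0.5947 0.2306] yaw 66.3 q7 -2.3 t 0.2
shift [-0.4663  0.3859  0.0713] turn -22.2 | cur [0.2611 0.5947 0.2306] yaw 66.3 q7 -2.3 t 0.2
```

```bash
python3 -m pendant '[[[-0.03,0.05,-0.069,-5],[-0.07,0.11,-0.069,-10],[-0.1,0.17,-0.069,-15],[-0.13,0.22,-0.069,-20],[-0.148,0.271,-0.069,-22],[-0.2,0.29,-0.069,-22],[-0.25,0.31,-0.069,-22],[-0.3,0.33,-0.06,-22]]]' 0 40
python3 - <<'E'
from h import *
go([.427,.0125,.12],88.5); go([.427,.0125,.06],88.5)
E
```

```text
t: 1.2
position: [0.4434, 0.1851, 0.2917]
orientation: [[0.032, 0.999, 0.002], [0.999, -0.032, 0.0], [0.0, 0.002, -1.0]]
force: [1.4, 0.3, 0.4]
gripper_width: 0.0855
shift [-0.173  -0.0112  0.1716] turn -0.3 | cur [0.4434 0.1851 0.2917] yaw 88.2 q7 62.1 t 1.2
shift [-0.1731 -0.0113  0.2316] turn -0.3 | cur [0.4434 0.1851 0.2917] yaw 88.2 q7 62.1 t 1.2
```

```bash
python3 -m pendant '[[[-0.05,-0.003,0.05,0],[-0.1,-0.006,0.1,0],[-0.14,-0.009,0.14,0],[-0.173,-0.011,0.18,0],[-0.173,-0.011,0.22,0],[-0.173,-0.011,0.25,0],[-0.173,-0.011,0.278,0],[-0.173,-0.011,0.278,0]]]'
python3 -m pendant '[[[0,0,0,0],[0,0,0,0],[0,0,0,0],[0,0,0,0],[0,0,0,0],[0,0,0,0],[0,0,0,0],[0,0,0,0]]]' 1 80
python3 -m pendant '[[[0,0,-0.02,0],[0,0,-0.04,0],[0,0,-0.07,0],[0,0,-0.1,0],[0,0,-0.13,0],[0,0,-0.13,0],[0,0,-0.13,0],[0,0,-0.13,0]]]'
python3 - <<'E'
from h import *
go([.5434,.2686,.16],92.9)
c=cap("scene","b0"); t=cap("top")
a=c["frame"][130:330,200:450]; b=t["frame"][200:340,190:330]
cv2.imwrite("pics/b1.png",np.hstack([cv2.resize(a,(500,400),interpolation=2),cv2.resize(b,(400,400),interpolation=2)])[:, :800])
E
```

```text
t: 2.2
position: [0.4257, 0.0151, 0.012]
orientation: [[0.03, 1.0, -0.004], [1.0, -0.03, -0.0], [-0.0, -0.004, -1.0]]
force: [-0.3, 1.2, 0.7]
gripper_width: 0.0854
t: 3.2
position: [0.427, 0.0152, 0.014]
orientation: [[0.029, 1.0, 0.001], [1.0, -0.029, 0.0], [0.0, 0.001, -1.0]]
force: [-0.5, -0.1, 6.0]
gripper_width: 0.0105
t: 4.2
position: [0.4256, 0.0151, 0.1421]
orientation: [[0.03, 1.0, -0.003], [1.0, -0.03, -0.0], [-0.0, -0.003, -1.0]]
force: [0.2, -0.2, -2.1]
gripper_width: 0.0106
shift [ 0.2569  0.1102 -0.0184] turn -4.6 | cur [0.4256 0.0151 0.1421] yaw 88.3 q7 83.2 t 4.2
```

View pics/b1.png

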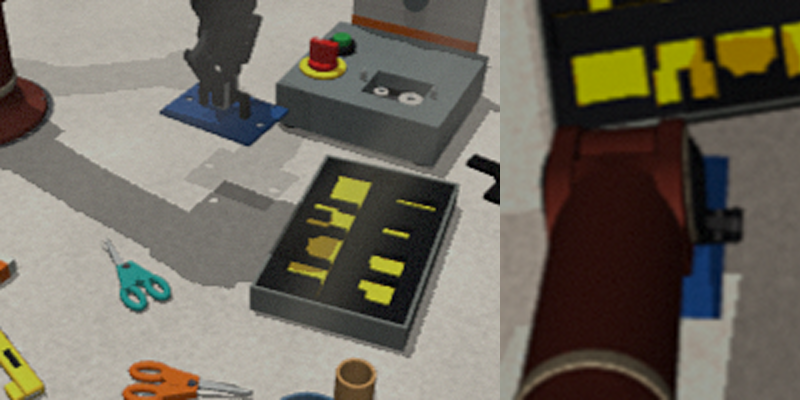

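```bash
python3 -m pendant '[[[0.02,0.02,-0.018,0],[0.05,0.05,-0.018,0],[0.09,0.08,-0.018,-2],[0.13,0.11,-0.018,-4],[0.18,0.11,-0.018,-4.6],[0.22,0.11,-0.018,-4.6],[0.257,0.11,-0.018,-4.6],[0.257,0.11,-0.018,-4.6]]]'
python3 - <<'E'
from h import *
go([.5434,.2686,.12],92.9)
c=cap("scene","c0"); t=cap("top")
a=c["frame"][90:210,320:470]; b=t["frame"][180:320,70:210]
cv2.imwrite("pics/c1.png",np.hstack([cv2.resize(a,(500,400),interpolation=2),cv2.resize(b,(300,400),interpolation=2)]))
cv2.imwrite("pics/c2.png",cv2.resize(a,(800,600)[0:2] if 0 else (750,600),interpolation=2))
E
```

```text
t: 5.3
position: [0.5423, 0.2741, 0.1598]
orientation: [[-0.058, 0.998, -0.003], [0.998, 0.058, 0.003], [0.003, -0.003, -1.0]]
force: [-0.7, -0.3, -2.4]
gripper_width: 0.0101
shift [-0.0057  0.0009  0.0398] turn 0.4 | cur [0.5423 0.2741 0.1598] yaw 93.3 q7 64.0 t 5.3
```

View pics/c2.png

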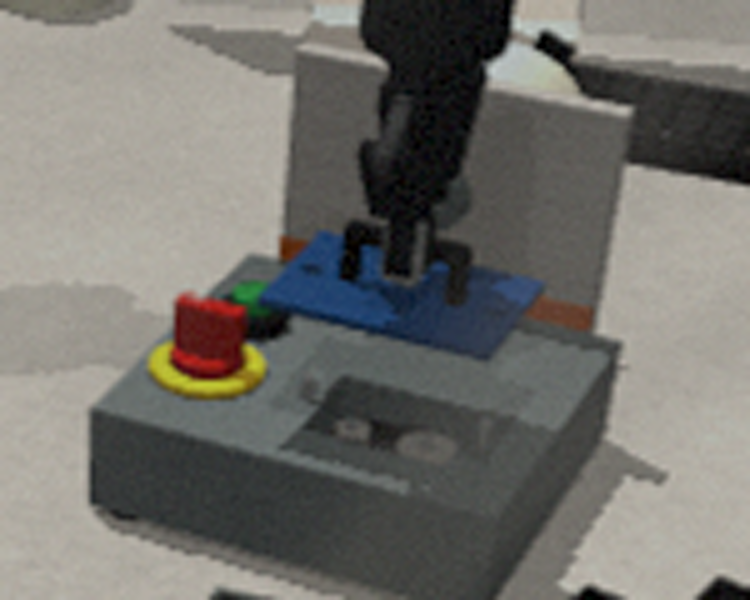

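```bash
cat > m.py <<'E'
from h import *
E
python3 - <<'E'
from h import *
c=cap("scene")
f=lambda u,v:((u+.5)/5+320-.5,(v+.5)/5+90-.5)
h=bp(c,[f(313,268),f(498,310)],.152); print("holes",h,h.mean(0))
k=bp(c,[f(262,299),f(325,233),f(545,282),f(490,355)],.151); print("corners",k,k.mean(0))
p=bp(c,[f(310,377),f(487,418)],.086); print("pins",p,p.mean(0))
print("switch top",bp(c,[f(212,300)],.114))
print(sensors.observe()["position"])
E
```

```text
holes [[0.4922 0.2685 0.152 ]
 [0.5964 0.2762 0.152 ]] [0.5443 0.2723 0.152 ]
corners [[0.4838 0.2236 0.151 ]
 [0.4786 0.3123 0.151 ]
 [0.6053 0.3212 0.151 ]
 [0.6108 0.2303 0.151 ]] [0.5446 0.2719 0.151 ]
pins [[0.4964 0.2684 0.086 ]
 [0.5985 0.2783 0.086 ]] [0.5474 0.2734 0.086 ]
switch top [[0.4306 0.2725 0.114 ]]
[0.5441 0.2671 0.1603]
```

Run:
```python
from h import *
print(sensors.observe()["position"],sensors.observe()["qvel"])
c=cap("scene","d0"); t=cap("top")
a=c["frame"][130:185,365:435]; b=t["frame"][190:290,90:190]
cv2.imwrite("pics/d1.png",np.hstack([cv2.resize(a,(420,330),interpolation=2),cv2.resize(b,(330,330),interpolation=2)]))
print(sensors.observe()["position"])
```

```text
[0.5441 0.2671 0.1603] [ 1.0079 -0.5578  0.8     0.2222 -0.0651 -0.062  -0.0748]
[0.5446 0.2666 0.1608]
```

View pics/d1.png

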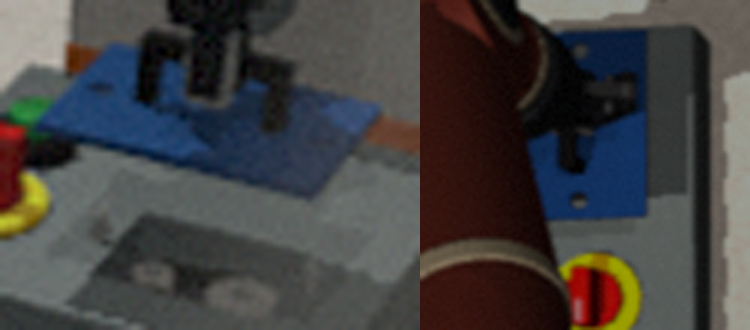

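Run:
```python
from h import *
c=cap("scene");t=cap("top")
f=lambda u,v:((u+.5)/6+365-.5,(v+.5)/6+130-.5)
g=lambda u,v:((u-420+.5)/3.3+90-.5,(v+.5)/3.3+190-.5)
k=bp(c,[f(38,124),f(110,43),f(382,102),f(312,195)],.152); print("scene corners",k.mean(0))
h=bp(t,[g(580,50),g(578,200)],.152); print("top holes",h,h.mean(0))
k=bp(t,[g(649,30),g(647,216)],.152); print("top corners",k)
print(sensors.observe()["position"])
```

```text
scene corners [0.5449 0.2641 0.152 ]
top holes [[0.5943 0.2656 0.152 ]
 [0.4903 0.261  0.152 ]] [0.5423 0.2633 0.152 ]
top corners [[0.6092 0.2192 0.152 ]
 [0.4801 0.2139 0.152 ]]
[0.5446 0.2672 0.1612]
```

```bash
python3 -c "
from h import *
go([.546,.275,.108])"
python3 -m pendant '[[[0.008,0.001,0.02,0],[0.008,0.001,0.04,0],[0.008,0.001,0.05,0],[0.008,0.001,0.051,0],[0.008,0.001,0.051,0],[0.008,0.001,0.051,0],[0.008,0.001,0.051,0],[0.008,0.001,0.051,0]]]'
python3 - <<'E'
from h import *
go([.546,.275,.108])
c=cap("scene","e0"); t=cap("top")
a=c["frame"][130:190,360:440]; b=t["frame"][190:290,90:190]
cv2.imwrite("pics/e1.png",np.hstack([cv2.resize(a,(480,360),interpolation=2),cv2.resize(b,(320,360)[:1]+(360,),interpolation=2)]))
E
```

```text
shift [0.0078 0.0017 0.0532] turn 0 | cur [0.5446 0.2672 0.1612] yaw 92.8 q7 64.0 t 5.65
t: 6.65
position: [0.545, 0.2768, 0.1106]
orientation: [[-0.05, 0.999, 0.0], [0.999, 0.05, 0.0], [0.0, 0.0, -1.0]]
force: [0.6, 0.0, -1.8]
gripper_width: 0.0104
shift [-0.0019  0.0009  0.0026] turn 0 | cur [0.545  0.2768 0.1106] yaw 92.9 q7 63.3 t 6.65
```

View pics/e1.png

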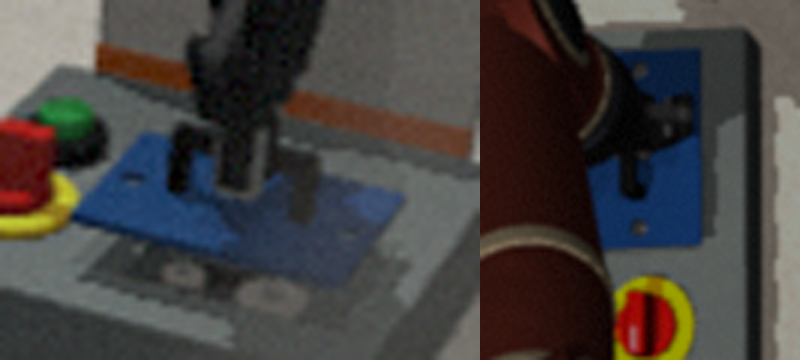

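Run:
```python
from h import *
t=cap("top"); c=cap("scene")
h=bp(t,[((640.5-480)/3.2+89.5,(71.5)/3.6+189.5),((640.5-480)/3.2+89.5,(229.5)/3.6+189.5)],.103); print("holes",h,h.mean(0), sensors.observe()["position"])
f=lambda u,v:((u+.5)/6+360-.5,(v+.5)/6+130-.5)
h=bp(c,[f(133,177),f(350,232)],.103); print("scene holes",h,h.mean(0))
# pin blob refined centroid estimate at several z
for z in(.075,.08,.085): print(z,bp(t,[(143.5,210.3),(143.2,253.7)],z).mean(0))
```

```text
holes [[0.5938 0.2749 0.103 ]
 [0.4899 0.2691 0.103 ]] [0.5419 0.272  0.103 ] [0.5449 0.2768 0.1104]
scene holes [[0.4943 0.2706 0.103 ]
 [0.5997 0.2759 0.103 ]] [0.547  0.2733 0.103 ]
0.075 [0.545  0.2708 0.075 ]
0.08 [0.5442 0.2694 0.08  ]
0.085 [0.5433 0.2681 0.085 ]
```

```bash
python3 -m pendant '[[[-0.0012,0.0013,0,0],[-0.0012,0.0013,0.003,0],[-0.0012,0.0013,0.006,0],[-0.0012,0.0013,0.009,0],[-0.0012,0.0013,0.012,0],[-0.0012,0.0013,0.015,0],[-0.0012,0.0013,0.018,0],[-0.0012,0.0013,0.018,0]]]'; python3 -c "
from h import *
s=sensors.observe();print(s['force'],s['moment'],s['position'])"
```

```text
t: 7.85
position: [0.5461, 0.2756, 0.092]
orientation: [[-0.05, 0.999, -0.001], [0.999, 0.05, -0.0], [-0.0, -0.001, -1.0]]
force: [-0.2, -0.1, -2.4]
gripper_width: 0.0108
[-0.1839 -0.1367 -2.4055] [-0.0295  0.0168  0.0167] [0.5461 0.2756 0.092 ]
```

```bash
python3 -m pendant '[[[0,0,0.002,0],[0,0,0.004,0],[0,0,0.006,0],[0,0,0.008,0],[0,0,0.010,0],[0,0,0.011,0],[0,0,0.011,0],[0,0,0.011,0]]]'
python3 -m pendant '[[[0,0,0,0],[0,0,0,0],[0,0,0,0],[0,0,0,0],[0,0,0,0],[0,0,-0.005,0],[0,0,-0.02,0],[0,0,-0.07,0]]]' 0
```

```text
t: 8.85
position: [0.5463, 0.2757, 0.0841]
orientation: [[-0.05, 0.999, 0.001], [0.999, 0.05, 0.0], [0.0, 0.001, -1.0]]
force: [-4.8, -3.4, 11.7]
gripper_width: 0.0105
t: 9.85
position: [0.5446, 0.2748, 0.1504]
orientation: [[-0.051, 0.999, -0.005], [0.999, 0.051, -0.003], [-0.003, -0.005, -1.0]]
force: [1.4, 0.5, -0.1]
gripper_width: 0.0856
```

```bash
cat >> h.py <<'E'
e=2.5
TP=[CR(-62-e,-20,85-29-e,85+29+e),CR(20,70+e,85-7-e,85+7+e),CR(20,52+e,22-8-e,22+8+e),
 [(x,y-35) for x,y in circ(-34,0,23+e) if x<-20]+[(-20,-35+20.9),(-20,-35-20.9)],CR(20,60+e,-35-20-e,-35+11+e),
 CR(-65-e,-20,-81-11-e,-81+11+e),CR(20,60+e,-81-11-e,-81+11+e),CR(34-e,60+e,-81-24-e,-81)]
def rpoly(c,polys,p,z,S=4):
    im=np.zeros((480*S,640*S),np.uint8); ca,sa=np.cos(p[2]),np.sin(p[2])
    for q in polys:
        w=np.array(q)/1e3@np.array([[ca,sa],[-sa,ca]])+p[:2]
        uv=(pj(c,np.c_[w,np.full(len(w),z)])+.5)*S-.5
        cv2.fillConvexPoly(im,cv2.convexHull(np.round(uv*16).astype(np.int32)),255,shift=4)
    return im
def tray(c,p0,box):
    h=cv2.cvtColor(c["frame"],cv2.COLOR_BGR2HSV);x0,y0,x1,y1=box
    m=np.zeros((480,640));m[y0:y1,x0:x1]=cv2.inRange(h,(20,120,60),(35,255,255))[y0:y1,x0:x1]/255.
    pl=(M_pl:=[(-73,-24.5),(-73,24.5),(-20,13),(-20,-13)]); hole=[[(-75-e,y0),(-75-e,y1),(-20,y1),(-20,y0)] for y0,y1 in [(-6,50)]]
    def f(v):
        p=[v[0]/1e3,v[1]/1e3,v[2]/100]
        a=cv2.resize(cv2.bitwise_and(rpoly(c,TP,p,.024),rpoly(c,TP,p,.034)),(640,480),interpolation=cv2.INTER_AREA)/255.
        ign=cv2.resize(rpoly(c,[CR(-80,-18,-8,52)],p,.029),(640,480))>0
        return np.abs(a-m)[~ign].sum()
    x0=np.array([p0[0]*1e3,p0[1]*1e3,p0[2]*100])
    r=minimize(f,x0,method="Nelder-Mead",options=dict(initial_simplex=[x0,x0+[6,0,0],x0+[0,6,0],x0+[0,0,5]],xatol=.1,fatol=.1))
    v=r.x; print("tray xy",v[:2]/1e3,"yaw",round(np.degrees(v[2]/100),2),"cost",round(r.fun,1),"area",m.sum()); return v
E
python3 - <<'E'
from h import *
for n,b,gc,gg,cb,gb in(("top",(200,160,322,250),(.387,-.355),(.541,-.4355),(380,270,425,335),(415,215,455,270)),("scene",(325,205,432,300),(.387,-.355),(.541,-.4355),(180,280,230,340),(205,335,270,400))):
    c=cap(n); print(n,sensors.observe()["position"]); tray(c,[.6246,0,.166],b)
    fit(c,"cutter",cb,[*gc,-.34]); fit(c,"gauge",gb,[*gg,-.32],parts=M["gauge"][0][1:])
    sb=(350,200,400,265) if n=="top" else (255,300,335,340)
    m=mask(c,"scissors",sb); ys,xs=np.nonzero(m); W=bp(c,np.c_[xs,ys],.009)[:,:2]; print("sc",len(xs),W.mean(0))
c=cap("scene"); crop(c,180,290,340,410,5,"f1")
E
```

```text
top [0.5497 0.2775 0.1597]
tray xy [ 0.6255 -0.0008] yaw 9.54 cost 219.2 area 2091.0
cutter xy [ 0.388  -0.3552] yaw -20.91 cost 97.8 area 467.0
gauge xy [ 0.5421 -0.4356] yaw -19.22 cost 86.2 area 227.0
sc 354 [ 0.5421 -0.2981]
scene [0.5502 0.2777 0.1581]
tray xy [0.6288 0.0013] yaw 9.11 cost 175.6 area 992.0
cutter xy [ 0.3881 -0.3521] yaw -22.09 cost 157.8 area 517.0
gauge xy [ 0.5413 -0.4321] yaw -19.47 cost 111.8 area 484.0
sc 533 [ 0.5457 -0.2993]
```

View pics/f1.png

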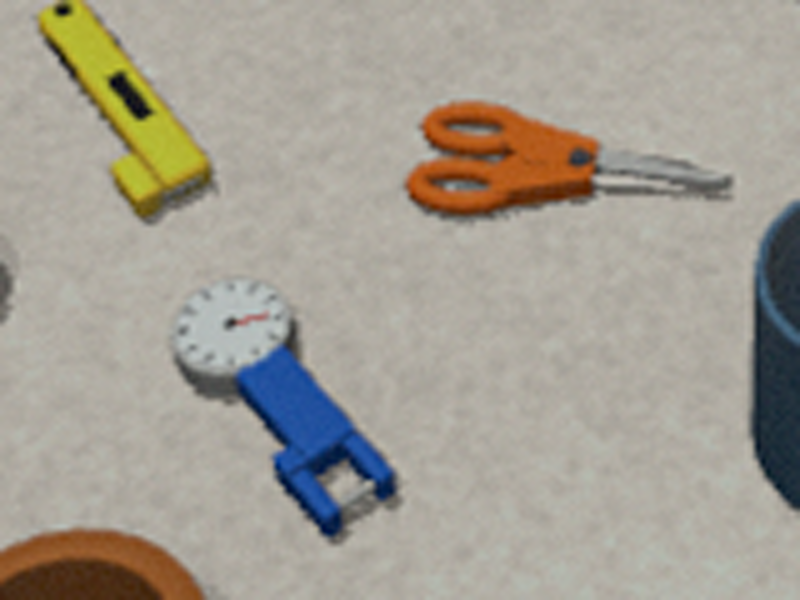

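```bash
python3 -c "
from h import *
go([.5698,-.2857,.16],114.7);go([.5698,-.2857,.003],114.7)"
```

```text
shift [-0.5629 -0.0071 -0.0065] turn -21.8 | cur [0.5486 0.2769 0.1556] yaw 92.9 q7 63.6 t 10.0
shift [-0.5635 -0.0084  0.1505] turn -21.8 | cur [0.5486 0.2769 0.1556] yaw 92.9 q7 63.6 t 10.0
```

```bash
python3 -m pendant '[[[-0.06,-0.001,-0.01,-3],[-0.12,-0.002,-0.01,-6],[-0.18,-0.003,-0.01,-9],[-0.24,-0.004,-0.01,-12],[-0.3,-0.005,-0.01,-15],[-0.36,-0.006,-0.01,-18],[-0.42,-0.007,0,-21],[-0.47,-0.007,0.01,-21.8]]]'
python3 -m pendant '[[[-0.05,0.02,0.02,0],[-0.09,0.03,0.05,0],[-0.09,0.03,0.06,0],[-0.09,0.03,0.06,0],[-0.09,0.03,0.06,0],[-0.09,0.03,0.06,0],[-0.09,0.03,0.06,0],[-0.09,0.03,0.06,0]]]'; python3 -c "
from h import *
go([.5698,-.2857,.003],114.7)"
```

```text
t: 11.0
position: [0.5623, -0.1971, 0.141]
orientation: [[-0.417, 0.909, -0.001], [0.909, 0.417, -0.001], [-0.0, -0.001, -1.0]]
force: [0.4, 0.2, 0.7]
gripper_width: 0.0854
t: 12.0
position: [0.628, -0.2632, 0.0819]
orientation: [[-0.418, 0.908, 0.001], [0.908, 0.418, -0.0], [-0.001, 0.0, -1.0]]
force: [0.6, 0.6, 0.3]
gripper_width: 0.0857
shift [ 0.0039 -0.0623  0.0788] turn 0.0 | cur [ 0.628  -0.2632  0.0819] yaw 114.7 q7 130.0 t 12.0
```

```bash
python3 -m pendant '[[[0.004,-0.04,0.01,0],[0.004,-0.062,0.02,0],[0.004,-0.062,0.04,0],[0.004,-0.062,0.055,0],[0.004,-0.062,0.068,0],[0.004,-0.062,0.076,0],[0.004,-0.062,0.078,0],[0.004,-0.062,0.078,0]]]'; python3 -m pendant '[[[0,0,0,0],[0,0,0,0],[0,0,0,0],[0,0,0,0],[0,0,0,0],[0,0,0,0],[0,0,0,0],[0,0,0,0]]]' 1 70;  python3 -c "
from h import *
go([.5698,-.2857,.003],114.7)"
```

```text
t: 13.0
position: [0.5702, -0.2856, 0.0035]
orientation: [[-0.418, 0.908, 0.001], [0.908, 0.418, -0.0], [-0.0, 0.0, -1.0]]
force: [-0.6, 0.6, 0.7]
gripper_width: 0.0854
t: 14.0
position: [0.5701, -0.2857, 0.0038]
orientation: [[-0.418, 0.909, 0.0], [0.909, 0.418, -0.0], [-0.0, 0.0, -1.0]]
force: [-2.0, 0.7, 4.8]
gripper_width: 0.0176
shift [ 0.0001 -0.0002  0.0008] turn -0.0 | cur [ 0.5701 -0.2857  0.0038] yaw 114.7 q7 132.0 t 14.0
```

```bash
python3 -m pendant '[[[0,0,-0.02,0],[0,0,-0.05,0],[0,0,-0.09,0],[0,0,-0.1,0],[0,0,-0.1,0],[0,0,-0.1,0],[0,0,-0.1,0],[0,0,-0.1,0]]]'; python3 -c "
from h import *
go([.615,.0852,.08],99.4)"
```

```text
t: 15.0
position: [0.5694, -0.2854, 0.1023]
orientation: [[-0.418, 0.909, -0.002], [0.909, 0.418, 0.001], [0.001, -0.001, -1.0]]
force: [-0.3, 0.2, -0.1]
gripper_width: 0.0175
shift [0.3176 0.1963 0.0225] turn 15.3 | cur [ 0.5694 -0.2854  0.1023] yaw 114.7 q7 133.1 t 15.0
```

```bash
python3 -m pendant '[[[0.03,0.02,0,1],[0.08,0.05,0,4],[0.13,0.08,0,7],[0.18,0.11,0,10],[0.23,0.14,0,13],[0.275,0.17,0,15.3],[0.305,0.188,0.01,15.3],[0.3176,0.1963,0.02,15.3]]]';python3 -m pendant '[[[0,0,0,0],[0,0,0,0],[0,0,0,0],[0,0,0,0],[0,0,0,0],[0,0,0,0],[0,0,0,0],[0,0,0,0]]]'; python3 -c "
from h import *
go([.615,.0852,.06],99.4)
c=cap('scene','g0');t=cap('top','g0t')
a=c['frame'][150:250,310:435]; b=t['frame'][150:260,190:330]
cv2.imwrite('pics/g1.png',np.vstack([cv2.resize(a,(500,400),interpolation=2)[:300],cv2.resize(b,(500,300),interpolation=2)]))"
```

```text
t: 16.0
position: [0.6153, 0.0886, 0.0827]
orientation: [[-0.168, 0.986, -0.0], [0.986, 0.168, 0.002], [0.002, -0.0, -1.0]]
force: [-1.2, -0.2, 0.3]
gripper_width: 0.0174
t: 17.0
position: [0.6155, 0.0851, 0.0833]
orientation: [[-0.163, 0.987, -0.0], [0.987, 0.163, -0.0], [-0.0, -0.0, -1.0]]
force: [-0.6, -0.6, -1.7]
gripper_width: 0.0173
shift [ 0.0002 -0.0005  0.0233] turn -0.0 | cur [0.6155 0.0851 0.0833] yaw 99.4 q7 88.7 t 17.0
```

View pics/g1.png

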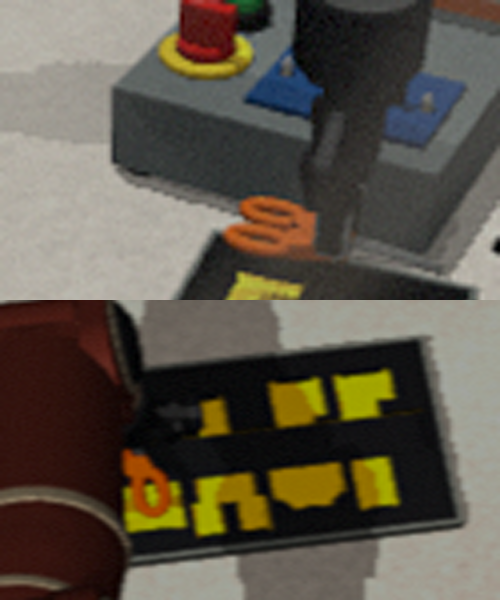

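Run:
```python
from h import *
def ext(c,box,z,tcp,yaw):
    m=mask(c,"scissors",box);ys,xs=np.nonzero(m); W=bp(c,np.c_[xs,ys],z)[:,:2]-tcp
    a=np.array([np.cos(yaw),np.sin(yaw)]); t=W@a; n=W@[-a[1],a[0]]; t1=t<np.min(t)+.025
    print(len(xs),"back",np.sort(t)[[0,3,8]],"lat back part",n[t1].min(),n[t1].max(),"front",t.max())
for n,pre,now in(("scene",(255,300,335,340),(360,190,400,220)),("top",(350,200,400,265),(215,195,245,250))):
    c=cap(n); d=dict(c); 
    d["frame"]=cv2.imread({"scene":"pics/scene0.png","top":"pics/top0.png"}[n])
    ext(d,pre,.0055,[.570,-.2857],np.radians(24.7)); ext(c,now,.087,[.6155,.0851],np.radians(9.4))
```

```text
529 back [-0.063  -0.0621 -0.0612] lat back part -0.0280529118169331 0.02978092336060544 front 0.010095477370046613
236 back [-0.0643 -0.062  -0.0607] lat back part -0.032043124903353995 0.02968849603088641 front -0.012911893982946884
357 back [-0.0653 -0.064  -0.0629] lat back part -0.027877807758875925 0.026990667693426253 front 0.009274906664755729
194 back [-0.066  -0.0636 -0.0615] lat back part -0.03011384994225988 -0.005396194709163134 front -0.005134301449312322
```

```bash
python3 -m pendant '[[[0.001,0.001,0.01,0],[0.001,0.001,0.025,0],[0.001,0.001,0.037,0],[0.001,0.001,0.04,0],[0.001,0.001,0.043,0],[0.001,0.001,0.046,0],[0.001,0.001,0.049,0],[0.001,0.001,0.049,0]]]';python3 -c "
from h import *
s=sensors.observe();print(s['force'],s['moment'])
go([.6161,.0863,.0275],99.4)"
```

```text
t: 18.2
position: [0.6163, 0.0862, 0.0342]
orientation: [[-0.163, 0.987, -0.0], [0.987, 0.163, -0.0], [0.0, -0.0, -1.0]]
force: [-0.2, 0.3, -0.5]
gripper_width: 0.0176
[-0.2201  0.2682 -0.4712] [ 0.0078 -0.0193  0.0518]
shift [ 0.0002 -0.0001  0.0067] turn -0.0 | cur [0.6163 0.0862 0.0342] yaw 99.4 q7 88.5 t 18.2
```

```bash
python3 -m pendant '[[[0,0,0.001,0],[0,0,0.002,0],[0,0,0.003,0],[0,0,0.004,0],[0,0,0.005,0],[0,0,0.006,0],[0,0,0.007,0],[0,0,0.008,0]]]' 1 110;python3 -c "
from h import *
s=sensors.observe();print(s['force'],s['moment'])
go([.6161,.0863,.0275],99.4)"
```

```text
t: 19.2
position: [0.6164, 0.0862, 0.0279]
orientation: [[-0.163, 0.987, -0.0], [0.987, 0.163, -0.0], [-0.0, -0.0, -1.0]]
force: [-4.4, -1.0, 15.6]
gripper_width: 0.0164
[-4.4073 -0.9663 15.6488] [-0.1078  1.0944  0.0219]
shift [ 0.0002 -0.0002  0.0004] turn -0.0 | cur [0.6164 0.0862 0.0279] yaw 99.4 q7 88.5 t 19.2
```

```bash
python3 -m pendant '[[[0,0,-0.001,0],[0,0,-0.001,0],[0,0,-0.001,0],[0,0,-0.001,0],[0,0,-0.005,0],[0,0,-0.015,0],[0,0,-0.03,0],[0,0,-0.04,0]]]' 0.6
python3 -m pendant '[[[0,0,0,0],[0,0,0,0],[0,0,0,0],[0,0,0.01,0],[0,0,0.02,0],[0,0,0.026,0],[0,0,0.03,0],[0,0,0.032,0]]]' 1
python3 -m pendant '[[[0,0,0.001,0],[0,0,0.002,0],[0,0,0.003,0],[0,0,0.003,0],[0,0,0.003,0],[0,0,-0.01,0],[0,0,-0.04,0],[0,0,-0.07,0]]]' 1
```

```text
t: 20.2
position: [0.6171, 0.0862, 0.0681]
orientation: [[-0.163, 0.987, 0.002], [0.987, 0.163, 0.0], [-0.0, 0.002, -1.0]]
force: [0.8, -0.9, 0.8]
gripper_width: 0.0337
t: 21.2
position: [0.6161, 0.0861, 0.0351]
orientation: [[-0.163, 0.987, -0.001], [0.987, 0.163, -0.0], [-0.0, -0.001, -1.0]]
force: [-4.0, 0.3, 12.8]
gripper_width: -0.0001
t: 22.2
position: [0.6164, 0.0862, 0.105]
orientation: [[-0.163, 0.987, -0.0], [0.987, 0.163, -0.0], [-0.0, -0.0, -1.0]]
force: [0.7, -0.8, 0.1]
gripper_width: 0.0001
```

Run:
```python
from h import *
for n,cb,gb in(("top",(380,270,425,335),(415,215,455,270)),("scene",(180,280,230,340),(205,335,270,400))):
    c=cap(n); fit(c,"cutter",cb,[.388,-.353,-.36]); fit(c,"gauge",gb,[.542,-.434,-.33],parts=M["gauge"][0][1:])
go([.545,-.435,.12],70.7)
```

```text
cutter xy [ 0.3874 -0.3552] yaw -20.92 cost 101.9 area 462.0
gauge xy [ 0.5431 -0.4366] yaw -18.8 cost 88.8 area 225.0
cutter xy [ 0.3875 -0.3511] yaw -21.02 cost 158.6 area 518.0
gauge xy [ 0.5411 -0.4324] yaw -19.09 cost 113.3 area 484.0
shift [-0.5025 -0.1583 -0.0132] turn 28.7 | cur [0.6193 0.0866 0.1081] yaw 99.4 q7 88.6 t 22.3
```

```bash
python3 -m pendant '[[[-0.06,-0.019,-0.013,3],[-0.12,-0.038,-0.013,7],[-0.18,-0.057,-0.013,11],[-0.24,-0.076,-0.013,15],[-0.3,-0.095,-0.013,19],[-0.36,-0.113,-0.013,23],[-0.42,-0.132,-0.013,27],[-0.47,-0.148,-0.013,28.7]]]' 0.35
python3 -c "
from h import *
go([.545,-.435,.003],70.7)"
```

```text
t: 23.3
position: [0.546, -0.404, 0.1162]
orientation: [[0.333, 0.943, -0.001], [0.943, -0.333, 0.0], [-0.0, -0.001, -1.0]]
force: [0.9, 0.2, -0.4]
gripper_width: 0.0556
shift [-0.0295  0.0095  0.1132] turn -0.1 | cur [ 0.546  -0.404   0.1162] yaw 70.6 q7 108.3 t 23.3
```

```bash
python3 -m pendant '[[[-0.0295,0.0095,0.01,0],[-0.0295,0.0095,0.04,0],[-0.0295,0.0095,0.07,0],[-0.0295,0.0095,0.07,0],[-0.0295,0.0095,0.08,0],[-0.0295,0.0095,0.095,0],[-0.0295,0.0095,0.105,0],[-0.0295,0.0095,0.109,0]]]'
python3 -c "
from h import *
go([.545,-.435,.004],70.7)"
```

```text
t: 24.3
position: [0.5459, -0.4324, 0.0074]
orientation: [[0.331, 0.944, -0.001], [0.944, -0.331, 0.001], [0.0, -0.001, -1.0]]
force: [-0.0, -0.2, -0.0]
gripper_width: 0.0552
shift [-0.0028  0.      0.0034] turn -0.0 | cur [ 0.5459 -0.4324  0.0074] yaw 70.7 q7 110.6 t 24.3
```

```bash
python3 -m pendant '[[[-0.002,0,0.0035,0],[-0.002,0,0.0035,0],[-0.002,0,0.0035,0],[-0.002,0,0.0035,0],[-0.002,0,0.0035,0],[-0.002,0,0.0035,0],[-0.002,0,0.0035,0],[-0.002,0,0.0035,0]]]'
python3 -m pendant '[[[0,0,0,0],[0,0,0,0],[0,0,0,0],[0,0,0,0],[0,0,0,0],[0,0,0,0],[0,0,0,0],[0,0,0,0]]]' 1 80
python3 -m pendant '[[[0,0,-0.02,0],[0,0,-0.05,0],[0,0,-0.08,0],[0,0,-0.1,0],[0,0,-0.12,0],[0,0,-0.12,0],[0,0,-0.12,0],[0,0,-0.12,0]]]'
python3 -c "
from h import *
p=np.array([.6277,.002]);a=np.radians(9.35);R=np.array([[np.cos(a),-np.sin(a)],[np.sin(a),np.cos(a)]])
t=p+R@[.003,-.035];print(t)
go([*t,.09],99.35)"
```

```text
t: 25.3
position: [0.5456, -0.4346, 0.0048]
orientation: [[0.331, 0.944, -0.0], [0.944, -0.331, -0.0], [-0.0, -0.0, -1.0]]
force: [-0.9, -0.1, 0.2]
gripper_width: 0.0555
t: 26.3
position: [0.5458, -0.4348, 0.0052]
orientation: [[0.331, 0.944, 0.0], [0.944, -0.331, -0.001], [-0.0, 0.001, -1.0]]
force: [-1.1, 0.1, 4.1]
gripper_width: 0.0196
t: 27.3
position: [0.5449, -0.4339, 0.1232]
orientation: [[0.331, 0.944, -0.002], [0.944, -0.331, 0.002], [0.001, -0.003, -1.0]]
force: [-0.2, 0.0, -1.5]
gripper_width: 0.0197
[ 0.6363 -0.032 ]
shift [ 0.4095 -0.0464  0.0338] turn -28.7 | cur [ 0.5449 -0.4339  0.1232] yaw 70.7 q7 110.3 t 27.3
```

```bash
python3 -m pendant '[[[0.03,-0.003,0,-2],[0.08,-0.008,0,-6],[0.14,-0.014,0,-10],[0.2,-0.022,0,-14],[0.26,-0.03,0,-18],[0.32,-0.036,0,-22],[0.38,-0.042,0,-26],[0.409,-0.0464,0.02,-28.7]]]'
python3 -m pendant '[[[0,0,0.01,0],[0,0,0.01,0],[0,0,0.01,0],[0,0,0.01,0],[0,0,0.01,0],[0,0,0.01,0],[0,0,0.01,0],[0,0,0.01,0]]]'
python3 - <<'E'
from h import *
go([.6363,-.032,.09],99.35)
c=cap('scene','i0');t=cap('top','i0t')
a=c['frame'][180:300,320:440]; b=t['frame'][150:260,200:330]
cv2.imwrite('pics/i1.png',np.hstack([cv2.resize(a,(480,480),interpolation=2)[:440],cv2.resize(b,(312,440)[:1]+(440,),interpolation=2)]))
E
```

```text
t: 28.3
position: [0.639, -0.0269, 0.1056]
orientation: [[-0.171, 0.985, 0.004], [0.985, 0.171, 0.004], [0.003, 0.005, -1.0]]
force: [1.0, -1.2, -2.2]
gripper_width: 0.0194
t: 29.3
position: [0.637, -0.0332, 0.0948]
orientation: [[-0.163, 0.987, -0.0], [0.987, 0.163, -0.0], [-0.0, -0.0, -1.0]]
force: [0.4, 0.1, -2.7]
gripper_width: 0.0195
shift [ 0.0013 -0.0005  0.0048] turn 0.0 | cur [ 0.637  -0.0332  0.0948] yaw 99.4 q7 99.1 t 29.3
```

View pics/i1.png

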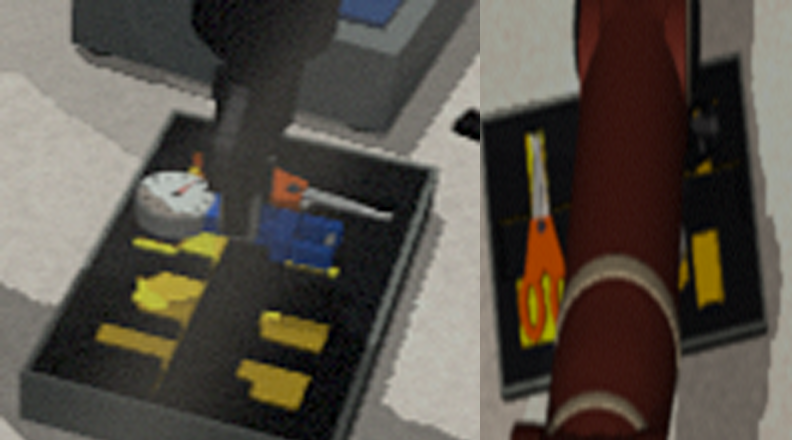

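Run:
```python
from h import *
c=cap('scene')
f=lambda u,v:((u+.5)/4+320-.5,(v+.5)/4+180-.5)
a=np.radians(9.35);ax=np.array([np.cos(a),np.sin(a)])
tcp=np.array([.637,-.0332])
P=bp(c,[f(180,193)],.104)[0,:2]; d=P-tcp; print("dial",P,d@ax,d@[-ax[1],ax[0]])
P=bp(c,[f(345,224),f(334,268)],.104)[:,:2]; d=P-tcp; print("tips",P,d@ax,d@[-ax[1],ax[0]])
P=bp(c,[((233.5)/5+179.5,(318.5)/5+289.5)],.014)[0,:2]; b=np.radians(-19.3); bx=np.array([np.cos(b),np.sin(b)]); d=P-[.5458,-.4348]; print("desk dial",P,d@bx,d@[-bx[1],bx[0]])
# white mask
h=cv2.cvtColor(c["frame"],cv2.COLOR_BGR2HSV)[215:245,350:380]; m=((h[...,1]<40)&(h[...,2]>110)).astype(np.uint8)
```

```text
dial [ 0.6003 -0.0383] -0.03701076910727475 0.000942249718778721
tips [[ 0.6908 -0.0158]
 [ 0.701  -0.0542]] [0.0559 0.0598] [ 0.0084 -0.0311]
desk dial [ 0.5074 -0.4197] -0.04121479174269555 0.001583250181534535
```

```bash
python3 -m pendant '[[[0.0012,-0.0004,0.015,0],[0.0012,-0.0004,0.03,0],[0.0012,-0.0004,0.045,0],[0.0012,-0.0004,0.05,0],[0.0012,-0.0004,0.053,0],[0.0012,-0.0004,0.056,0],[0.0012,-0.0004,0.059,0],[0.0012,-0.0004,0.059,0]]]' 1 100;python3 -c "
from h import *
s=sensors.observe();print(s['force'],s['moment'])
go([.6365,-.032,.029],99.35)"
```

```text
t: 30.45
position: [0.6367, -0.0321, 0.0359]
orientation: [[-0.163, 0.987, 0.001], [0.987, 0.163, -0.0], [-0.0, 0.001, -1.0]]
force: [1.3, 0.5, -2.0]
gripper_width: 0.0185
[ 1.2772  0.515  -2.0159] [ 0.0115 -0.0756  0.0322]
shift [ 0.0002 -0.0002  0.0069] turn 0.0 | cur [ 0.6367 -0.0321  0.0359] yaw 99.4 q7 98.8 t 30.45
```

Free entry. Push down, release, press from the top as before.

```bash
python3 -m pendant '[[[0,0,0.001,0],[0,0,0.002,0],[0,0,0.003,0],[0,0,0.004,0],[0,0,0.005,0],[0,0,0.006,0],[0,0,0.007,0],[0,0,0.008,0]]]' 1 110
python3 -m pendant '[[[0,0,-0.001,0],[0,0,-0.001,0],[0,0,-0.001,0],[0,0,-0.001,0],[0,0,-0.005,0],[0,0,-0.015,0],[0,0,-0.03,0],[0,0,-0.04,0]]]' 0.57
python3 -m pendant '[[[0,0,0,0],[0,0,0,0],[0,0,0,0],[0,0,0.01,0],[0,0,0.02,0],[0,0,0.025,0],[0,0,0.028,0],[0,0,0.031,0]]]' 1
python3 -m pendant '[[[0,0,0.001,0],[0,0,0.002,0],[0,0,0.003,0],[0,0,0.003,0],[0,0,0.003,0],[0,0,0.003,0],[0,0,0.003,0],[0,0,0.003,0]]]' 1
python3 -m pendant '[[[0,0,-0.01,0],[0,0,-0.03,0],[0,0,-0.06,0],[0,0,-0.08,0],[0,0,-0.08,0],[0,0,-0.08,0],[0,0,-0.08,0],[0,0,-0.08,0]]]' 0.35
```

```text
t: 31.45
position: [0.6367, -0.0322, 0.0293]
orientation: [[-0.163, 0.987, 0.001], [0.987, 0.163, -0.0], [-0.0, 0.0, -1.0]]
force: [-2.1, 0.2, 12.4]
gripper_width: 0.0182
t: 32.45
position: [0.6372, -0.0322, 0.0696]
orientation: [[-0.163, 0.987, 0.002], [0.987, 0.163, -0.0], [-0.0, 0.002, -1.0]]
force: [-0.2, -0.2, 0.2]
gripper_width: 0.0365
t: 33.45
position: [0.6364, -0.0321, 0.0381]
orientation: [[-0.163, 0.987, -0.001], [0.987, 0.163, -0.0], [0.0, -0.001, -1.0]]
force: [-5.3, 0.9, 17.6]
gripper_width: -0.0002
t: 34.45
position: [0.6364, -0.0321, 0.0381]
orientation: [[-0.163, 0.987, 0.0], [0.987, 0.163, -0.0], [-0.0, 0.0, -1.0]]
force: [-6.8, -0.6, 21.6]
gripper_width: 0.0001
t: 35.45
position: [0.636, -0.0321, 0.1128]
orientation: [[-0.163, 0.987, -0.002], [0.987, 0.163, -0.0], [0.0, -0.002, -1.0]]
force: [-0.1, 0.1, 0.1]
gripper_width: 0.0556
```

Run:
```python
from h import *
for n,cb in(("top",(380,270,425,335)),("scene",(180,280,230,340))):
    c=cap(n); fit(c,"cutter",cb,[.388,-.353,-.36])
go([.388,-.3535,.12],69)
```

```text
cutter xy [ 0.3873 -0.3547] yaw -20.64 cost 98.0 area 467.0
cutter xy [ 0.3875 -0.3511] yaw -21.02 cost 156.6 area 520.0
shift [-0.2766 -0.2973 -0.0065] turn 30.4 | cur [ 0.6362 -0.0321  0.1132] yaw 99.4 q7 99.0 t 35.55
```

```bash
python3 -m pendant '[[[-0.035,-0.037,-0.007,4],[-0.07,-0.074,-0.007,8],[-0.105,-0.112,-0.007,12],[-0.14,-0.149,-0.007,16],[-0.175,-0.186,-0.007,20],[-0.21,-0.223,-0.007,24],[-0.245,-0.26,-0.007,28],[-0.277,-0.297,-0.007,30.4]]]'
python3 -m pendant '[[[0,0,0.03,0],[0,0,0.06,0],[0,0,0.06,0],[0,0,0.06,0],[0,0,0.06,0],[0,0,0.06,0],[0,0,0.06,0],[0,0,0.06,0]]]'
python3 -c "
from h import *
go([.388,-.3535,.005],69)"
```

```text
t: 36.55
position: [0.3878, -0.3555, 0.121]
orientation: [[0.36, 0.933, 0.001], [0.933, -0.36, -0.001], [-0.001, 0.001, -1.0]]
force: [0.2, -0.5, -0.1]
gripper_width: 0.0556
t: 37.55
position: [0.3887, -0.3539, 0.0611]
orientation: [[0.358, 0.934, 0.0], [0.934, -0.358, -0.0], [-0.0, 0.0, -1.0]]
force: [0.2, 1.2, 0.2]
gripper_width: 0.0558
shift [ 0.0001 -0.0009  0.0561] turn -0.0 | cur [ 0.3887 -0.3539  0.0611] yaw 69.0 q7 113.2 t 37.55
```

```bash
python3 -m pendant '[[[0,-0.001,0.02,0],[0,-0.001,0.035,0],[0,-0.001,0.048,0],[0,-0.001,0.053,0],[0,-0.001,0.055,0],[0,-0.001,0.056,0],[0,-0.001,0.056,0],[0,-0.001,0.056,0]]]'
python3 -m pendant '[[[0,0,0,0],[0,0,0,0],[0,0,0,0],[0,0,0,0],[0,0,0,0],[0,0,0,0],[0,0,0,0],[0,0,0,0]]]' 1 80
python3 -m pendant '[[[0,0,-0.02,0],[0,0,-0.05,0],[0,0,-0.08,0],[0,0,-0.1,0],[0,0,-0.12,0],[0,0,-0.12,0],[0,0,-0.12,0],[0,0,-0.12,0]]]'
python3 -c "
from h import *
p=np.array([.6277,.002]);a=np.radians(9.35);R=np.array([[np.cos(a),-np.sin(a)],[np.sin(a),np.cos(a)]])
t=p+R@[.000,-.081];print(t)
go([*t,.09],99.35)"
```

```text
t: 38.55
position: [0.3879, -0.3537, 0.0051]
orientation: [[0.358, 0.934, 0.0], [0.934, -0.358, -0.0], [-0.0, 0.001, -1.0]]
force: [-0.8, -0.8, 0.1]
gripper_width: 0.0554
t: 39.55
position: [0.3878, -0.3535, 0.0053]
orientation: [[0.358, 0.934, 0.0], [0.934, -0.358, -0.0], [-0.0, 0.0, -1.0]]
force: [-0.9, 1.0, 5.9]
gripper_width: 0.0194
t: 40.55
position: [0.3871, -0.353, 0.1237]
orientation: [[0.358, 0.934, -0.002], [0.934, -0.358, 0.001], [0.001, -0.002, -1.0]]
force: [0.1, 0.5, -1.0]
gripper_width: 0.0194
[ 0.6409 -0.0779]
shift [0.3477 0.1383 0.0336] turn -30.4 | cur [ 0.3871 -0.353   0.1237] yaw 69.0 q7 112.7 t 40.55
```

```bash
python3 -m pendant '[[[0.03,0.012,0,-3],[0.08,0.032,0,-7],[0.13,0.052,0,-11],[0.18,0.072,0,-15],[0.23,0.092,0,-19],[0.28,0.112,0,-23],[0.32,0.128,0,-27],[0.348,0.138,0.02,-30.4]]]'
python3 -m pendant '[[[0,0,0.01,0],[0,0,0.01,0],[0,0,0.01,0],[0,0,0.01,0],[0,0,0.01,0],[0,0,0.01,0],[0,0,0.01,0],[0,0,0.01,0]]]'
python3 - <<'E'
from h import *
go([.6409,-.0779,.09],99.35)
c=cap('scene','j0')
a=c['frame'][200:300,320:440]
cv2.imwrite('pics/j1.png',cv2.resize(a,(720,600),interpolation=2))
E
```

```text
t: 41.55
position: [0.6438, -0.0755, 0.105]
orientation: [[-0.168, 0.986, 0.003], [0.986, 0.168, 0.001], [0.0, 0.003, -1.0]]
force: [0.0, -0.4, -1.4]
gripper_width: 0.0196
t: 42.55
position: [0.6413, -0.0781, 0.0948]
orientation: [[-0.163, 0.987, -0.0], [0.987, 0.163, -0.0], [-0.0, -0.0, -1.0]]
force: [-0.2, -0.2, -0.0]
gripper_width: 0.0194
shift [ 0.0002 -0.0003  0.0048] turn 0.1 | cur [ 0.6413 -0.0781  0.0948] yaw 99.4 q7 102.8 t 42.55
```

View pics/j1.png

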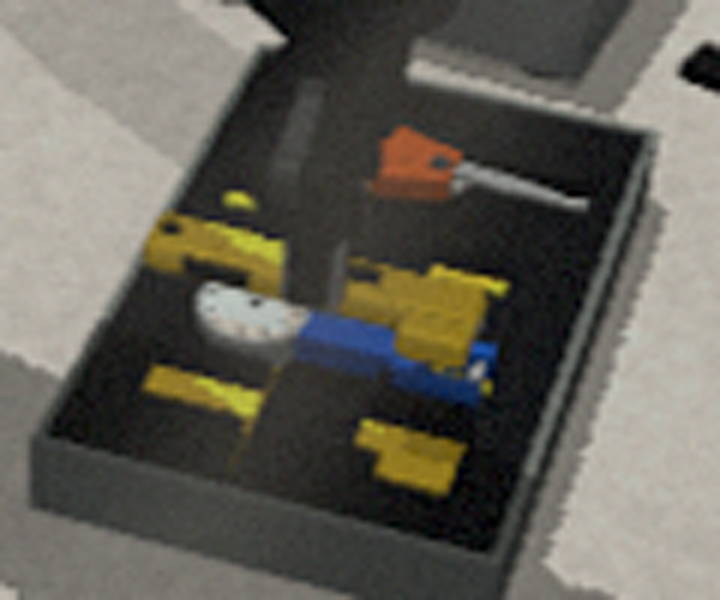

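Run:
```python
from h import *
c=cap('scene')
f=lambda u,v:((u+.5)/6+320-.5,(v+.5)/6+200-.5)
a=np.radians(9.35);ax=np.array([np.cos(a),np.sin(a)]); tcp=np.array([.6413,-.0781])
P=bp(c,[f(168,212),f(147,241),f(487,283),f(470,332)],.104)[:,:2]; d=P-tcp; print(d@ax,d@[-ax[1],ax[0]])
m=(cv2.inRange(cv2.cvtColor(c["frame"],cv2.COLOR_BGR2HSV),(20,120,60),(35,255,255))>0)[225:265,340:408]
```

```text
[-0.0608 -0.0621  0.0582  0.0595] [ 0.0072 -0.0118  0.0115 -0.0169]
```

```bash
python3 -m pendant '[[[0,-0.0007,0.015,0],[0,-0.0007,0.03,0],[0,-0.0007,0.045,0],[0,-0.0007,0.05,0],[0,-0.0007,0.053,0],[0,-0.0007,0.056,0],[0,-0.0007,0.059,0],[0,-0.0007,0.059,0]]]' 1 100;python3 -c "
from h import *
s=sensors.observe();print(s['force'],s['moment'])
go([.6404,-.078,.029],99.35)"
```

```text
t: 43.65
position: [0.6405, -0.0782, 0.0358]
orientation: [[-0.163, 0.987, -0.0], [0.987, 0.163, -0.0], [0.0, -0.0, -1.0]]
force: [0.7, 0.2, -0.9]
gripper_width: 0.0185
[ 0.6679  0.1794 -0.9476] [0.0468 0.0338 0.0183]
shift [ 0.0002 -0.0001  0.0068] turn 0.0 | cur [ 0.6405 -0.0782  0.0358] yaw 99.4 q7 102.6 t 43.65
```

```bash
python3 -m pendant '[[[0,0,0.001,0],[0,0,0.002,0],[0,0,0.003,0],[0,0,0.004,0],[0,0,0.005,0],[0,0,0.006,0],[0,0,0.007,0],[0,0,0.008,0]]]' 1 110
python3 -m pendant '[[[0,0,-0.001,0],[0,0,-0.001,0],[0,0,-0.001,0],[0,0,-0.001,0],[0,0,-0.005,0],[0,0,-0.015,0],[0,0,-0.03,0],[0,0,-0.04,0]]]' 0.57
python3 -m pendant '[[[0,0,0,0],[0,0,0,0],[0,0,0,0],[0,0,0.01,0],[0,0,0.02,0],[0,0,0.025,0],[0,0,0.028,0],[0,0,0.031,0]]]' 1
python3 -m pendant '[[[0,0,0.001,0],[0,0,0.002,0],[0,0,0.003,0],[0,0,0.003,0],[0,0,0.003,0],[0,0,-0.01,0],[0,0,-0.05,0],[0,0,-0.09,0]]]' 1
python3 -c "
from h import *
p=np.array([.5463,.2757]);a=np.radians(3);R=np.array([[np.cos(a),-np.sin(a)],[np.sin(a),np.cos(a)]])
s=p+R@[-.115,0];b=p+R@[-.115,.065];print(s,b)
go([*s,.18],3);go([*s,.18],93)"
```

```text
t: 44.65
position: [0.6406, -0.0784, 0.0295]
orientation: [[-0.163, 0.987, -0.0], [0.987, 0.163, -0.0], [-0.0, -0.0, -1.0]]
force: [-4.0, 0.2, 15.4]
gripper_width: 0.0182
t: 45.65
position: [0.6414, -0.0783, 0.0697]
orientation: [[-0.163, 0.987, 0.002], [0.987, 0.163, -0.0], [-0.001, 0.002, -1.0]]
force: [0.2, 0.2, 0.4]
gripper_width: 0.0371
t: 46.65
position: [0.6405, -0.0782, 0.0381]
orientation: [[-0.163, 0.987, -0.001], [0.987, 0.163, -0.0], [0.0, -0.001, -1.0]]
force: [-5.8, 0.9, 17.4]
gripper_width: 0.0001
t: 47.65
position: [0.6406, -0.0783, 0.1277]
orientation: [[-0.163, 0.987, -0.0], [0.987, 0.163, -0.0], [0.0, -0.0, -1.0]]
force: [1.2, -0.1, 0.0]
gripper_width: 0.0002
[0.4315 0.2697] [0.4281 0.3346]
shift [ 0.3774 -0.1496 -0.0522] turn -83.6 | cur [ 0.6406 -0.0783  0.1277] yaw 99.4 q7 102.9 t 47.65
shift [ 0.3774 -0.1496 -0.0522] turn 6.4 | cur [ 0.6406 -0.0783  0.1277] yaw 99.4 q7 102.9 t 47.65
```

Run:
```python
from h import *
c=cap('scene');t=cap('top')
a=c['frame'][140:195,340:395]; b=c['frame'][130:300,320:450]; d=t['frame'][262:300,100:170]
u=np.hstack([cv2.resize(a,(400,400),interpolation=2),cv2.resize(b,(392,512),interpolation=2)[112:]]) if 0 else None
L=np.vstack([cv2.resize(a,(320,320),interpolation=2),cv2.resize(d,(320,174),interpolation=2)])
cv2.imwrite('pics/k1.png',np.hstack([L,cv2.resize(b,(378,494),interpolation=2)]))
```

```text
(no output)
```

View pics/k1.png

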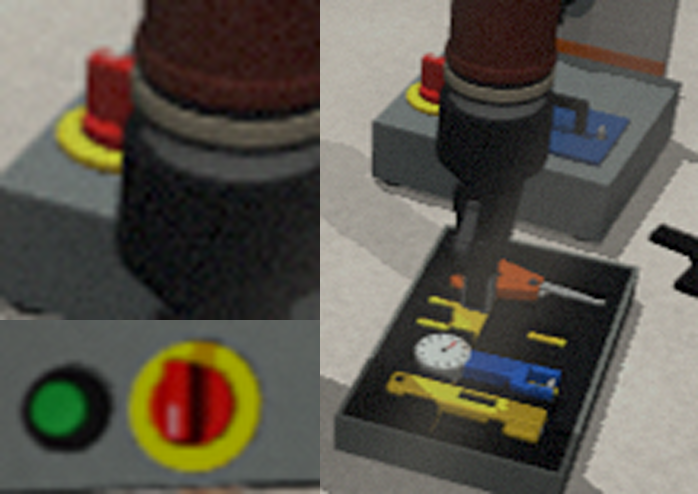

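```bash
python3 -m pendant '[[[0.02,0,-0.05,0],[0.06,-0.02,-0.06,1],[0.11,-0.04,-0.06,2],[0.16,-0.06,-0.06,3],[0.21,-0.08,-0.06,4],[0.26,-0.1,-0.06,5],[0.31,-0.12,-0.06,6],[0.35,-0.14,-0.06,6.4]]]' 0.4 60
python3 -m pendant '[[[0.028,-0.007,0,0],[0.028,-0.007,0.03,0],[0.028,-0.007,0.03,0],[0.028,-0.007,0.03,0],[0.028,-0.007,0.03,0],[0.028,-0.007,0.03,0],[0.028,-0.007,0.03,0],[0.028,-0.007,0.03,0]]]'
python3 -c "
from h import *
go([.4315,.2697,.09],93)"
```

```text
t: 48.75
position: [0.444, 0.2464, 0.1866]
orientation: [[-0.054, 0.999, -0.0], [0.999, 0.054, 0.001], [0.001, -0.0, -1.0]]
force: [-0.5, 0.1, -0.0]
gripper_width: 0.0512
t: 49.75
position: [0.437, 0.2718, 0.157]
orientation: [[-0.052, 0.999, 0.0], [0.999, 0.052, 0.0], [0.0, 0.0, -1.0]]
force: [-0.3, -0.0, -0.2]
gripper_width: 0.0516
shift [-0.0018 -0.0056  0.067 ] turn -0.0 | cur [0.437  0.2718 0.157 ] yaw 93.0 q7 57.9 t 49.75
```

```bash
python3 -m pendant '[[[-0.002,-0.0056,0.01,0],[-0.002,-0.0056,0.025,0],[-0.002,-0.0056,0.04,0],[-0.002,-0.0056,0.05,0],[-0.002,-0.0056,0.06,0],[-0.002,-0.0056,0.064,0],[-0.002,-0.0056,0.066,0],[-0.002,-0.0056,0.066,0]]]'
python3 -m pendant '[[[0,0,0,0],[0,0,0,0],[0,0,0,0],[0,0,0,0],[0,0,0,0],[0,0,0,0],[0,0,0,0],[0,0,0,0]]]' 1 40
python3 -m pendant '[[[0,0,0,5],[0,0,0,12],[0,0,0,19],[0,0,0,26],[0,0,0,33],[0,0,0,40],[0,0,0,47],[0,0,0,47]]]'
```

```text
t: 50.75
position: [0.4316, 0.2696, 0.091]
orientation: [[-0.052, 0.999, 0.0], [0.999, 0.052, 0.0], [0.0, 0.0, -1.0]]
force: [-0.1, -0.6, 0.3]
gripper_width: 0.0512
t: 51.75
position: [0.4316, 0.2703, 0.0912]
orientation: [[-0.052, 0.999, 0.001], [0.999, 0.052, 0.001], [0.001, 0.001, -1.0]]
force: [-1.2, 2.1, 5.8]
gripper_width: 0.0134
t: 52.75
position: [0.431, 0.269, 0.0912]
orientation: [[0.695, 0.719, -0.001], [0.719, -0.695, -0.001], [-0.001, 0.0, -1.0]]
force: [-1.9, 0.3, 8.2]
gripper_width: 0.0133
```

```bash
python3 -m pendant '[[[0,0,0,7],[0,0,0,14],[0,0,0,21],[0,0,0,28],[0,0,0,35],[0,0,0,41],[0,0,0,44],[0,0,0,44]]]'
python3 -c "
from h import *
s=sensors.observe();print(s['force'],s['moment'],s['qpos'][6])"
python3 -m pendant '[[[0,0,0,0],[0,0,0,0],[0,0,0,0],[0,0,0,0],[0,0,-0.01,0],[0,0,-0.03,0],[0,0,-0.06,0],[0,0,-0.08,0]]]' 0.4
python3 -c "
from h import *
go([.4281,.3346,.15],3)
c=cap('scene','l0')"
```

```text
t: 53.75
position: [0.4299, 0.2686, 0.0912]
orientation: [[0.999, 0.039, -0.003], [0.039, -0.999, -0.002], [-0.003, 0.002, -1.0]]
force: [-2.6, -1.5, 9.1]
gripper_width: 0.0133
[-2.6092 -1.5487  9.08  ] [-0.1999  0.7644  0.525 ] -6.484474927624287
t: 54.75
position: [0.432, 0.2696, 0.1727]
orientation: [[0.999, 0.035, 0.002], [0.035, -0.999, 0.001], [0.002, -0.001, -1.0]]
force: [-0.2, -0.4, -0.6]
gripper_width: 0.0512
shift [-0.0016 -0.0651  0.0228] turn -1.0 | cur [0.432  0.2696 0.1727] yaw 2.0 q7 -11.4 t 54.75
```

```bash
python3 -m pendant '[[[0,-0.03,0,0],[-0.001,-0.065,0,0],[-0.001,-0.065,0.03,0],[-0.001,-0.065,0.05,0],[-0.001,-0.065,0.06,0],[-0.001,-0.065,0.06,0],[-0.001,-0.065,0.06,0],[-0.001,-0.065,0.06,0]]]' 1
python3 -c "
from h import *
c=cap('scene','m0');go([.4281,.3346,.09])
crop(c,330,110,410,170,10,'m1')"
```

```text
t: 55.8
position: [0.4286, 0.3347, 0.1116]
orientation: [[0.999, 0.035, 0.001], [0.035, -0.999, 0.001], [0.001, -0.001, -1.0]]
force: [0.9, 0.4, -0.4]
gripper_width: -0.0001
shift [-0.0005  0.0001  0.0215] turn 0 | cur [0.4285 0.3347 0.1115] yaw 2.0 q7 -14.2 t 55.85
```

View pics/m1.png

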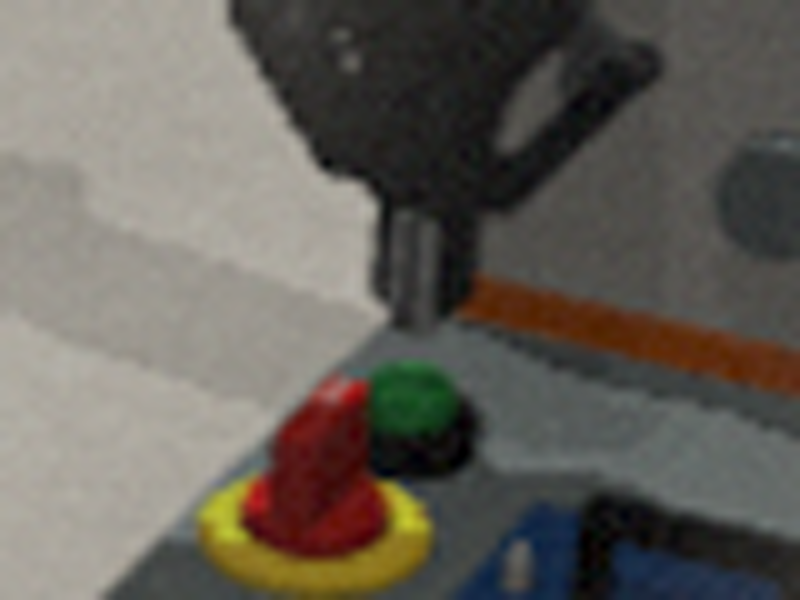

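```bash
python3 -m pendant '[[[0,0,0.003,0],[0,0,0.006,0],[0,0,0.009,0],[0,0,0.011,0],[0,0,0.013,0],[0,0,0.015,0],[0,0,0.016,0],[0,0,0.016,0]]]'
python3 -m pendant '[[[0,0,0.001,0],[0,0,0.002,0],[0,0,0.003,0],[0,0,0.004,0],[0,0,0.004,0],[0,0,0.004,0],[0,0,0.004,0],[0,0,0.004,0]]]'
```

```text
t: 56.85
position: [0.4281, 0.3344, 0.0947]
orientation: [[0.999, 0.035, -0.0], [0.035, -0.999, -0.0], [-0.0, 0.0, -1.0]]
force: [-0.2, 0.1, 0.2]
gripper_width: 0.0003
t: 57.85
position: [0.4282, 0.3345, 0.0909]
orientation: [[0.999, 0.035, 0.0], [0.035, -0.999, 0.0], [0.0, -0.0, -1.0]]
force: [0.0, -0.9, 1.9]
gripper_width: -0.0003
```

```bash
python3 -m pendant '[[[0,0,0.001,0],[0,0,0.002,0],[0,0,0.003,0],[0,0,0.004,0],[0,0,0.004,0],[0,0,0.004,0],[0,0,0.004,0],[0,0,0.004,0]]]'
python3 -m pendant '[[[0,0,0.001,0],[0,0,0.002,0],[0,0,0.003,0],[0,0,0.004,0],[0,0,0.004,0],[0,0,0.004,0],[0,0,0.004,0],[0,0,0.004,0]]]'
```

```text
t: 58.85
position: [0.4282, 0.3345, 0.0869]
orientation: [[0.999, 0.035, 0.0], [0.035, -0.999, 0.0], [0.0, -0.0, -1.0]]
force: [-1.2, -0.6, 4.5]
gripper_width: 0.0001
t: 59.85
position: [0.4283, 0.3345, 0.0858]
orientation: [[0.999, 0.034, -0.0], [0.034, -0.999, 0.002], [-0.0, -0.002, -1.0]]
force: [-6.4, -2.5, 24.1]
gripper_width: 0.0001
```

```bash
python3 -m pendant '[[[0,0,-0.005,0],[0,0,-0.03,0],[0,0,-0.08,0],[0,0,-0.13,0],[0,0,-0.17,0],[0,0,-0.2,0],[0,0,-0.2,0],[0,0,-0.2,0]]]'
python3 -c "
from h import *
c=cap('scene','n0');t=cap('top','n0t')
b=c['frame'][110:305,320:450]; d=t['frame'][155:305,90:325]
cv2.imwrite('pics/n1.png',np.hstack([cv2.resize(b,(360,540),interpolation=2),np.vstack([cv2.resize(d,(430,275),interpolation=2),np.zeros((265,430,3),np.uint8)])]))"
```

```text
t: 60.85
position: [0.4274, 0.3342, 0.2813]
orientation: [[0.999, 0.035, -0.002], [0.035, -0.999, -0.002], [-0.002, 0.001, -1.0]]
force: [-0.1, 0.5, 0.2]
gripper_width: 0.0
```

View pics/n1.png

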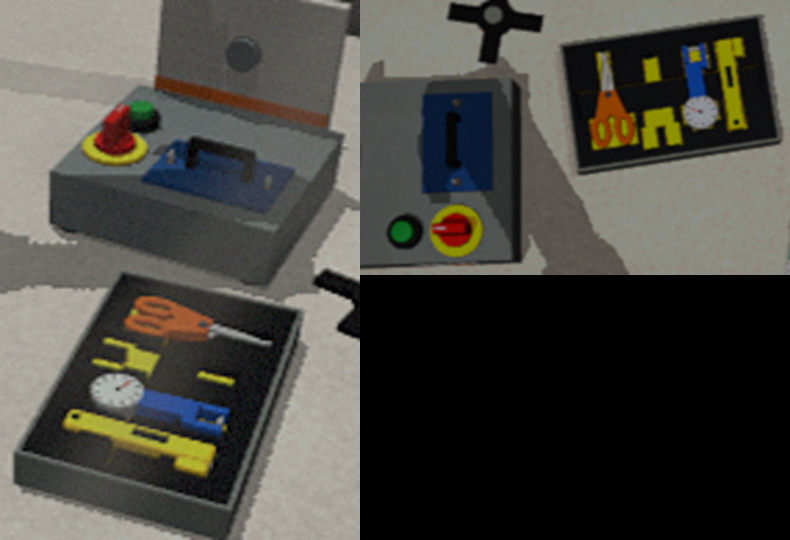

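Everything is in place: the cover sits over both pins, the three tools are home, the switch is turned and the button is up. I'm handing in.

```bash
python3 -c "
from rig import arm
print(arm.job_done())"
```

```text
the job is handed in; nothing more can be done
None
```

The job is done and handed in at about 61 s of the 210 s allowed; `job_done` gives no verdict, so the result rests on my own checks.

- **Drive cover:** I lowered it over the two pins with no contact on the way down. It came to rest at the expected height (TCP 84 mm against about 83 expected, with 12 N of contact), and the last pictures show it flat with both pins through their holes.
- **Tools:** The scissors, gauge and cutter each slid freely into their own cut-out. I pressed them to the floor and pressed again from above with shut fingers. Contact heights were 35.1, 38.1 and 38.1 mm, against 35, 38 and 38 expected when fully down. I saw no pliers in either camera and took them as absent.
- **Main switch:** I turned it clockwise about 91° to its stop, where the moment rose to about 0.5 N m. The last picture shows the bar turned a quarter turn.
- **Jog button:** I pressed it until it bottomed (about 6 mm, 24 N) and let go; the last picture shows it released. The gripper is clear, shut at z = 0.28 m.

**Camera disagreement:** The two cameras differed from each other and from the arm by 2 to 6 mm. I corrected for this at each fit by looking from close by and watching the contact forces. The final sideways fit was judged by eye and by free entry, not measured to the millimetre.

I saw no knocked parts and no slip of the grip. I did not measure the bystander objects at the end, but nothing I did touched them.

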